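# Release a spare cell from the pedal-lift dispenser and load it

### The arm

A 6-joint arm with a two-finger parallel gripper is mounted at the origin on the work surface. World frame = base frame: x ahead of the robot, y to its left, z up, the work surface at z = 0. Lengths are in m, angles in rad, forces in N, time in s.
With the tool pointing down it reaches from about 0.325 to 0.875 m from the base axis. Payload 4.4 kg.
Tool frame: the origin (TCP) lies at the very end of the fingers, on their centre line; the grasp point (between the pads) lies 19 mm behind it; x points along the fingers, y is the direction in which the jaws open and shut, and the axes are right-handed (so a half turn about x gives the same grasp; the last joint's range is limited). The gripper opens to 85 mm and grips with 20 to 120 N. Pads are 22 mm wide; open, the fingers measure 114 mm over their backs; the gripper's body (76 mm by 85 mm) begins 54 mm behind the grasp point. The pads swing forward as they close: fully open they stand 13 mm farther back than shut.
Start: joints at [-1.365, 0.207, 1.542, -0, 1.393, -0.15], TCP at [0.201, -0.539, 0.231] pointing down, gripper open.
Joint ranges: [-2.73, 2.73], [-0.86, 2.22], [0.23, 2.46], [-1.11, 4.25], [0.08, 2.63], [-2.82, 2.82]. Speed limits (rad/s): [2.79, 2.79, 3.14, 3.14, 3.14, 3.14].

### API

Orientations are given as a unit quaternion [x, y, z, w].
In Python, from cell import env gives the robot as it stands.
- The arm moves only by the tool play_rows, never from a script. Its argument "series" is text: rows parted by semicolons, each of 7 numbers parted by spaces: the shift along the tool's x, y, z in units of 5 cm (1.0 is 5 cm), then the turn, a rotation vector about the tool's x, y, z in units of 45 degrees (1.0 is 45 degrees), then the opening, from -1 (shut) to 1 (fully open), so that 0 is half open. A call has 1 to 20 rows; each row shifts and turns the commanded pose from where the row before left it, along the tool's axes as they then stand; what a row does not reach is not made up. A row lasts 1/10 s, in which the tool goes at most 50 mm and 8.59 degrees, less where a joint would pass 70% of its speed; a pose out of reach is approached as far as the arm can. A call with a number of a shift or a turn outside -1 to 1 is refused whole. A call with a gripper value outside its range is refused whole. The fingers move at their own pace and stop on an object; "grip_force" is the grip in N (left out, the last holds). Time passes only in rows, so rows that do not move let the fingers close. It gives the time, the measured TCP pose, the force and the opening at its end, in the units of the state.
- env.observe(): the state, without advancing time (a new reading comes with each control period).
- env.grab_frame(name): name is "side" or "top"; returns a dict with "frame" (420x560x3 uint8, red, green, blue), "depth" (420x560 float32, m along the optical axis (not along the pixel's ray), 0 where there is no reading), "fov_y" (degrees; the focal length in pixels is half the picture's height over the tangent of half this angle, whatever the lens; pixels are square), "cx", "cy" (the principal point, pixels), "view" (4x4, takes a point from world to camera coordinates). Camera axes: x right, y up, looking along -z (the intrinsics and any distortion apply to the point x, -y, -z); pixel columns grow to the right and rows downward; lengths in m; the calibration is good to about 2 mm. A picture is of the moment at which its call begins.
- env.hand_in(): hands the job in, once; it reports no verdict.
The state is a dict: "t": time; "qpos": joint angles; "joint_vel": joint speeds; "joint_efforts": joint torques, N m; "ee_pos": TCP position; "tcp_rot": TCP orientation; "ft_force": force on the tool from outside, world axes, zero at the start; "ft_torque": the same for the moment, N m; "finger_gap": finger opening in m.
Only numpy, scipy, OpenCV 4.12 (cv2) and the standard library are available. Lean on these libraries where they do the work, as an engineer would, in place of code of your own. Each camera call takes 0.05 s, during which the arm holds its last target. There are 200 camera calls.

### The job

Press the dispenser's pedal steadily down until its lever rests firmly on the rubber stop, hold it there for a second so that the lid is right up and the cell rolls out, then ease the pedal back up under your fingers so that the lid closes gently, never letting it slam and never pushing hard (stay below 22 N). Then take the released cell from the end of the chute and lay it in the empty cell holder, leaving everything else on the bench where it is.

Things in the scene. Friction and masses are not known exactly. Their poses are not given: they have to be found in the camera images.
- dispenser: Fixed grey metal dispenser. Origin: on the bench under its 250 x 100 mm base; its x axis points from its front to its rear, z up. Two rails between side guides (outer faces y = +-45 mm) slope down at 11 degrees to two posts at the front. The housing under the lid, 128 mm high, reaches from x = -5 to 105 mm. The pedal stands beside it at y = -130 mm.
- lid (a joint): Angle of the grey hood lid over the housing (rad): 0 shut, grows as it rises about its rear top edge. Rigidly linked to the pedal: it turns 1.4 times as far. It lets the cell out at about 0.3; with the pedal on its stop it reads about 0.46 to 0.76. It is sprung shut.
- pedal: Steel pedal lever, 26 mm wide, with a rubber-topped pad 60 x 56 mm on its front end. Origin: on its hinge, 68 mm above the bench, at (50, -130) mm in the dispenser's frame. The middle of the pad is 135 mm in front of the hinge. At rest it leans up 0.15 rad to the front; pressing turns it down about the hinge. Let go, it springs up and the lid slams.
- pad_top (a point): Middle of the top face of the pedal's pad, about 97 mm above the bench at rest; moves with the pedal. Press here. A spring pushes back: about 2 to 4 N to start it, 4 to 8 N near the stop. Where it stops differs: the pad travels about 45 to 72 mm until the lever meets the rubber stop; from there the force climbs by several N per mm.
- bumper: Black rubber stop, loose, a 38 mm foot with an 18 mm stem, lower than the lever, standing on the bench under it, with its middle 40 to 95 mm in front of the lever's hinge (nearer the hinge lets the pedal go deeper). Where it meets the lever has to be felt. Origin at the middle of its underside. Leave it there.
- cell_center (a point): Centre of the plain steel-grey cylindrical cell, 26 mm in diameter and 70 mm long, about 0.1 kg, lying with its length along the y axis of this point (which rolls with it). At first it lies inside the dispenser behind the lid.
- chute_end (a point): Where the centre of the released cell comes to rest against the two front posts (50 mm high, their middles 58 mm apart): 43 mm above the bench, cell lying along the dispenser's y axis. Between the rails (44 mm) and posts (46 mm) it is open down to the 4 mm base plate: room for a finger in front of and behind the middle of the cell.
- bay (a point): Where the cell's centre must lie in the cell holder, 27 mm above the bench. Fixed black holder, plate 70 x 100 x 4 mm; the cell lies along this point's y axis on two saddles (14 mm high), between ribs 26 mm high and 31 mm apart, and end walls 78 mm apart, 34 mm high. The middle 42 mm is open down to the plate, for the fingers.
- gateway: Bystander: dark grey box with steel handle and stub antennas, 150 x 100 x 70 mm (antennas to 125 mm). Origin under its middle.
- carton: Bystander: cardboard box 130 x 90 x 60 mm. Origin under its middle.
- tape: Bystander: roll of clear tape lying flat, 70 mm across, 18 mm high. Origin under its middle.
- driver: Bystander: screwdriver with a black handle, lying down.
- mug: Bystander: white mug, 76 mm across, 90 mm high. Origin under its middle.
- antenna: Bystander: loose black stub antenna lying down, 16 mm thick, 92 mm long, in front of the pedal.
- module: Bystander: flat aluminium radio module, 50 x 30 x 12 mm, in front of the dispenser. Origin under its middle.
There are look-alikes about, which are no part of the job. Of the things that look like the part that bears bay, take the one that is farthest from the robot's base at the start.

How it is judged:
By the outcome, as a careful person would: the job done as asked, in the order asked, and still so for the second after the job is handed in, with the robot touching nothing.
It also fails if it takes over 67 s, if anything falls off the work surface, if the arm or the gripper's body presses on something with over 40 N, if the wrist force passes 120 N, or if a joint passes its speed limit or range.

## Working session

There is one attempt and no reset: what is moved stays moved. The work goes in short steps, Python scripts to look and compute and a tool call to move; the robot and the scene stay as the last step left them, time stands still between calls to the robot, and variables do not carry over. Pictures are saved under pics/ and viewed, about 8 in all and at most 12, crops included, and the job is handed in when it is done.

Besides the shell and the picture viewer there is one more tool, called after "Call:" in YAML: its name, and indented under it one key for each argument. play_rows: Moves the arm, as the interface text tells. Shifts and turns lie within -1 to 1; 1 stands for 5 cm of shift or 45 degrees of turn. Its arguments: {"type":"object","properties":{"series":{"type":"string"},"grip_force":{"type":"number"}},"required":["series"]}

```bash
ls; mkdir -p pics; cat > h.py <<'E'
import numpy as np, cv2
from cell import env
def grab(n,tag):
    d=env.grab_frame(n); cv2.imwrite(f'pics/{tag}.png',d['frame'][...,::-1]); np.savez(f'{tag}.npz',**d); return d
def load(tag): return dict(np.load(f'{tag}.npz',allow_pickle=True))
def f(d): return d['frame'].shape[0]/2/np.tan(np.radians(float(d['fov_y']))/2)
def ray(d,u,v):
    V=d['view'];F=f(d);R=V[:3,:3]
    c=-R.T@V[:3,3]; r=R.T@np.array([(u-d['cx'])/F,-(v-d['cy'])/F,-1.]); return c,r
def onz(d,u,v,z):
    c,r=ray(d,u,v); return c+r*(z-c[2])/r[2]
def dep(d,u,v):
    c,r=ray(d,u,v); return c+r*float(d['depth'][int(v),int(u)])
def proj(d,p):
    q=d['view'][:3,:3]@np.array(p)+d['view'][:3,3];F=f(d); return float(d['cx'])+F*q[0]/-q[2], float(d['cy'])-F*q[1]/-q[2]
def cloud(d):
    F=f(d);h,w=d['depth'].shape;u,v=np.meshgrid(np.arange(w),np.arange(h));D=d['depth']
    P=np.stack([(u-d['cx'])/F*D,-(v-d['cy'])/F*D,-D],-1); V=d['view']; return (P-V[:3,3])@V[:3,:3]
E
python3 - <<'E'
from h import *
for n in('top','side'):
    d=grab(n,n+'0'); print(n,{k:d[k] for k in d if k not in('frame','depth')},(d['depth']==0).mean())
print(env.observe())
a=[cv2.imread(f'pics/{n}0.png') for n in('top','side')]
E
```

```text
pics
top {'fov_y': 52.961036761419535, 'cx': 279.4193946974908, 'cy': 214.57956573301135, 'view': array([[-0.01959818, -0.99980686,  0.00146842,  0.04244628],
       [ 0.99350476, -0.01930994,  0.11214014, -0.52064916],
       [-0.11209013,  0.00365662,  0.99369132, -1.27489737],
       [ 0.        ,  0.        ,  0.        ,  1.        ]])} 0.004081632653061225
side {'fov_y': 51.37225184034922, 'cx': 280.7351963362486, 'cy': 211.68692062821972, 'view': array([[ 0.99030009, -0.13754671,  0.01966308, -0.53690746],
       [ 0.07930233,  0.6757247 ,  0.73287603, -0.14728   ],
       [-0.11409151, -0.72420787,  0.680078  , -1.10336487],
       [ 0.        ,  0.        ,  0.        ,  1.        ]])} 0.003860544217687075
{'t': 0.1, 'qpos': array([-1.36448021e+00,  2.07426666e-01,  1.54285647e+00, -8.89489914e-06,
        1.39353092e+00, -1.50476207e-01]), 'joint_vel': array([ 0.00065862, -0.00189648, -0.00207861,  0.00047527,  0.00103862,
       -0.00130905]), 'joint_efforts': array([-1.35817254e-05, -3.84093761e+01, -2.92550504e+01, -1.19801462e-04,
        4.86150777e-03, -9.68184935e-06]), 'ee_pos': array([ 0.20068141, -0.53807755,  0.23016821]), 'tcp_rot': array([-0.69585914, -0.12626256,  0.69590918, -0.12469258]), 'ft_force': array([0.13567553, 0.39516235, 0.24126314]), 'ft_torque': array([-0.03423844, -0.08359318, -0.04212906]), 'finger_gap': 0.08530994739677644}
```

View pics/top0.png

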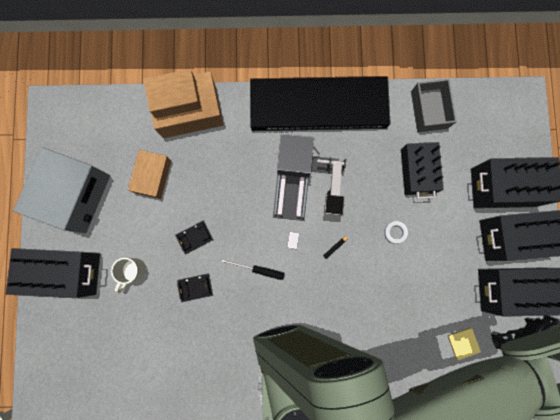

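View pics/side0.png

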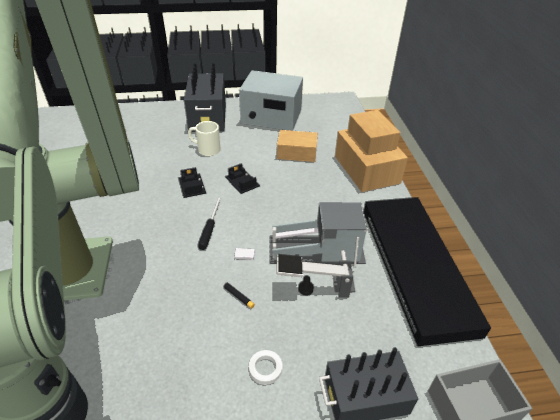

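The top view shows the dispenser at (293,180), the pedal pad at (334,205), and two holders at (194,237) and (195,287). In the side view the holders are at (242,178) and (191,182). Next I'll take enlarged crops and measurements.

```bash
python3 - <<'E'
from h import *
t=load('top0');s=load('side0')
def crop(d,x,y,w,h,W,H): return cv2.resize(d['frame'][y:y+h,x:x+w,::-1],(W,H),interpolation=cv2.INTER_CUBIC)
a=np.vstack([np.hstack([crop(t,165,210,60,100,240,400),crop(t,265,130,90,100,360,400)]),np.zeros((0,600,3),np.uint8)])
b=np.hstack([crop(s,170,155,100,50,300,150),crop(s,260,195,120,60,300,150)])
cv2.imwrite('pics/c1.png',np.vstack([a,b]))
C=cloud(t)
for n,(u,v) in dict(holdA=(194,237),holdB=(195,287),pad=(334,205),padhi=(334,198),lid=(295,155),tape=(397,232),module=(293,241)).items(): print(n,C[v,u].round(3))
# masks by height around dispenser
def region(x0,x1,y0,y1,z0,z1):
    m=(C[...,0]>x0)&(C[...,0]<x1)&(C[...,1]>y0)&(C[...,1]<y1)&(C[...,2]>z0)&(C[...,2]<z1); return m
m=region(.4,.95,-.25,.1,.12,.14); P=C[m][:,:2].astype(np.float32); print('housing top',len(P),cv2.minAreaRect(P))
fr=t['frame'].astype(int)
dark=fr.max(2)<60
for n,(x,y,w,h) in dict(A=(165,215,60,45),B=(165,265,60,45),pad=(322,190,26,30)).items():
    mm=np.zeros_like(dark); mm[y:y+h,x:x+w]=dark[y:y+h,x:x+w]
    k,l,st,ce=cv2.connectedComponentsWithStats(mm.astype(np.uint8)); i=1+np.argmax(st[1:,4])
    vs,us=np.nonzero(l==i); r=cv2.minAreaRect(np.stack([us,vs],1).astype(np.float32)); bx=cv2.boxPoints(r)
    z=.09 if n=='pad' else .015
    W=np.array([onz(t,*p,z)[:2] for p in bx]); print(n,st[i],bx.round(1).tolist(),W.round(4).tolist(),'c',W.mean(0).round(4),'hts',np.percentile(C[l==i][:,2],[5,50,95]).round(3),'sides',np.linalg.norm(W-np.roll(W,1,0),axis=1).round(3))
E
```

```text
holdA [0.459 0.301 0.005]
holdB [0.304 0.298 0.001]
pad [ 0.539 -0.129  0.097]
padhi [ 0.56  -0.13   0.093]
lid [ 0.683 -0.016  0.128]
tape [ 0.462 -0.337 -0.001]
module [ 0.44  -0.008  0.01 ]
housing top 1238 ((0.6897931098937988, -0.017145711928606033), (0.09796801209449768, 0.11092584580183029), 83.03855895996094)
A [176 222  36  31 610] [[175.39999389648438, 234.8000030517578], [203.0, 221.0], [212.39999389648438, 239.8000030517578], [184.8000030517578, 253.60000610351562]] [[0.466, 0.3569], [0.5075, 0.2711], [0.4482, 0.2419], [0.4072, 0.3273]] c [0.4572 0.2993] hts [0.001 0.007 0.034] sides [0.066 0.095 0.066 0.095]
B [178 274  34  28 637] [[176.5, 280.3999938964844], [207.89999389648438, 273.79998779296875], [212.3000030517578, 294.6000061035156], [180.89999389648438, 301.20001220703125]] [[0.3258, 0.3524], [0.344, 0.2559], [0.2804, 0.2425], [0.2624, 0.3385]] c [0.3031 0.2973] hts [0.001 0.007 0.035] sides [0.065 0.098 0.065 0.098]
pad [326 191  17  24 279] [[324.20001220703125, 211.5], [327.70001220703125, 190.8000030517578], [344.3999938964844, 193.60000610351562], [340.8999938964844, 214.3000030517578]] [[0.521, -0.0999], [0.5828, -0.1122], [0.5735, -0.1614], [0.5118, -0.149]] c [ 0.5473 -0.1306] hts [0.09  0.097 0.103] sides [0.05  0.063 0.05  0.063]
```

View pics/c1.png

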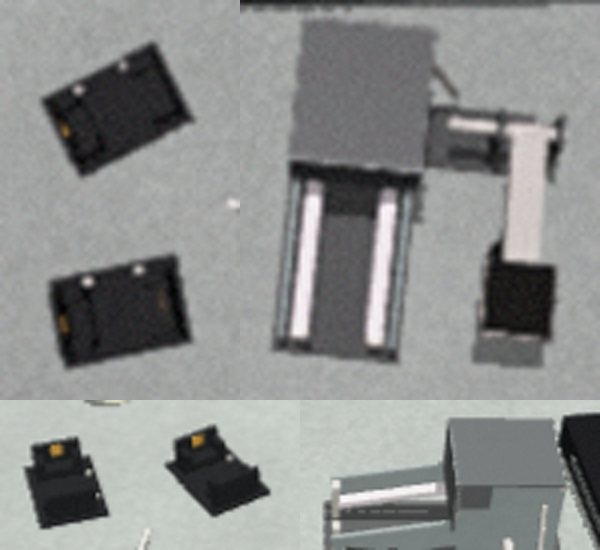

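Both holders are empty. A, at top (194,237), world (0.457,0.299), is 0.55 m from the base. B, at (195,287), is 0.43 m away. A is farther, so A is the target. The pad measures about (0.542,-0.130,0.097), which agrees with the hinge geometry and the given height.

```bash
cat >> h.py <<'E'
from scipy.spatial.transform import Rotation as Ro
def pose():
    o=env.observe(); return o,np.array(o['ee_pos']),Ro.from_quat(o['tcp_rot'])
def plan(target,yaw=None,axis_dir=None):
    """rows in tool units to target TCP; yaw = world angle of tool y (mod pi), pointing down"""
    o,p,R=pose(); M=R.as_matrix()
    print('t',o['t'],'p',p.round(4),'tooly ang',np.degrees(np.arctan2(M[1,1],M[0,1])).round(1),'x',M[:,0].round(3),'F',np.round(o['ft_force'],1),'gap',o['finger_gap'])
    print('shift units',(M.T@(np.array(target)-p)/.05).round(3))
    if yaw is not None:
        for k in(0,180):
            a=np.radians(yaw+k); y=np.array([np.cos(a),np.sin(a),0]);x=np.array([0,0,-1.]);N=np.stack([x,y,np.cross(x,y)],1)
            print('turn units',k,(Ro.from_matrix(M.T@N).as_rotvec()/np.radians(45)).round(3))
E
python3 - <<'E'
from h import *
plan([.542,-.130,.15],-7)
t=load('top0');C=cloud(t)
# holder walls
m=(C[...,2]>.02)&(C[...,2]<.045)&(np.hypot(C[...,0]-.457,C[...,1]-.299)<.07)
print(C[m].round(3).tolist()[:60:2])
# rails yaw: bright pixels
fr=t['frame'].astype(int); 
for x0,x1 in((275,293),(293,315)):
    b=np.zeros(fr.shape[:2],bool); b[170:222,x0:x1]=(fr.min(2)>150)[170:222,x0:x1]&((fr[...,2]-fr[...,0])[170:222,x0:x1]<25)
    Pp=C[b]; Pp=Pp[(Pp[:,2]>.02)]; 
    if len(Pp)>20:
        l=cv2.fitLine(Pp[:,:2].astype(np.float32),cv2.DIST_HUBER,0,.01,.01).ravel(); print('rail',len(Pp),l.round(3),np.degrees(np.arctan(l[1]/l[0])).round(1),Pp.min(0).round(3),Pp.max(0).round(3))
E
```

```text
t 0.1 p [ 0.2007 -0.5381  0.2302] tooly ang -69.6 x [-0.     0.002 -1.   ] F [0.1 0.4 0.2] gap 0.08530994739677644
shift units [ 1.618 -5.26  -9.247]
turn units 0 [-1.39  -0.002  0.002]
turn units 180 [2.61e+00 3.00e-03 2.00e-03]
[[0.499, 0.276, 0.04], [0.499, 0.27, 0.036], [0.496, 0.271, 0.035], [0.494, 0.278, 0.027], [0.493, 0.27, 0.037], [0.491, 0.288, 0.025], [0.491, 0.282, 0.026], [0.49, 0.27, 0.038], [0.488, 0.29, 0.03], [0.488, 0.285, 0.026], [0.488, 0.279, 0.023], [0.487, 0.267, 0.037], [0.485, 0.291, 0.024], [0.485, 0.284, 0.029], [0.484, 0.265, 0.031], [0.481, 0.265, 0.033], [0.478, 0.268, 0.031], [0.478, 0.262, 0.033], [0.475, 0.264, 0.035], [0.475, 0.259, 0.032], [0.472, 0.262, 0.032], [0.47, 0.33, 0.03], [0.468, 0.258, 0.034], [0.467, 0.337, 0.027], [0.467, 0.331, 0.026], [0.465, 0.255, 0.035], [0.464, 0.343, 0.026], [0.464, 0.336, 0.03], [0.464, 0.331, 0.024], [0.462, 0.258, 0.035]]
rail 141 [ 0.992 -0.123  0.579  0.026] -7.1 [0.523 0.016 0.025] [0.633 0.037 0.054]
rail 144 [ 0.99  -0.141  0.565 -0.03 ] -8.1 [ 0.375 -0.042  0.024] [0.628 0.037 1.325]
```

Call:
play_rows:
  series: "0 -.263 -.462 0 0 0 -1;0 -.263 -.462 0 0 0 -1;0 -.263 -.462 0 0 0 -1;0 -.263 -.462 0 0 0 -1;0 -.263 -.462 0 0 0 -1;0 -.263 -.462 0 0 0 -1;0 -.263 -.462 0 0 0 -1;0 -.263 -.462 0 0 0 -1;0 -.263 -.462 0 0 0 -1;0 -.263 -.462 0 0 0 -1;0 -.263 -.462 0 0 0 -1;0 -.263 -.462 0 0 0 -1;0 -.263 -.462 0 0 0 -1;0 -.263 -.462 0 0 0 -1;0 -.263 -.462 0 0 0 -1;0 -.263 -.462 0 0 0 -1;0 -.263 -.462 0 0 0 -1;0 -.263 -.462 0 0 0 -1;0 -.263 -.462 0 0 0 -1;0 -.263 -.462 0 0 0 -1"
  grip_force: 30

```text
t: 2.1
ee_pos: [0.5421, -0.1299, 0.2307]
tcp_rot: [-0.696, -0.126, 0.696, -0.125]
ft_force: [0.5, -1.0, -0.1]
finger_gap: 0.0002
```

Call:
play_rows:
  series: ".12 0 0 -.174 0 0 -1;.12 0 0 -.174 0 0 -1;.12 0 0 -.174 0 0 -1;.12 0 0 -.174 0 0 -1;.12 0 0 -.174 0 0 -1;.12 0 0 -.174 0 0 -1;.12 0 0 -.174 0 0 -1;.12 0 0 -.174 0 0 -1;0 0 0 0 0 0 -1;0 0 0 0 0 0 -1"

```text
t: 3.1
ee_pos: [0.5416, -0.1309, 0.1829]
tcp_rot: [-0.53, -0.469, 0.53, -0.468]
ft_force: [-0.0, -0.0, -0.2]
finger_gap: -0.0
```

```bash
python3 - <<'E'
from h import *
plan([.542,-.130,.11],-7)
E
```

```text
t 3.1 p [ 0.5416 -0.1309  0.1829] tooly ang -7.1 x [-0.001  0.    -1.   ] F [-0.  -0.  -0.2] gap -6.948837716841476e-06
shift units [ 1.458  0.008 -0.018]
turn units 0 [-0.002 -0.     0.001]
turn units 180 [3.998e+00 2.000e-03 1.000e-03]
```

Call:
play_rows:
  series: ".16 0 0 0 0 0 -1;.16 0 0 0 0 0 -1;.16 0 0 0 0 0 -1;.16 0 0 0 0 0 -1;.16 0 0 0 0 0 -1;.16 0 0 0 0 0 -1;.16 0 0 0 0 0 -1;.16 0 0 0 0 0 -1;.16 0 0 0 0 0 -1;.10 0 0 0 0 0 -1;.04 0 0 0 0 0 -1;.04 0 0 0 0 0 -1"

```text
t: 4.3
ee_pos: [0.542, -0.131, 0.1022]
tcp_rot: [0.529, 0.469, -0.529, 0.469]
ft_force: [-0.7, 0.3, 0.4]
finger_gap: -0.0001
```

Call:
play_rows:
  series: ".04 0 0 0 0 0 -1;.04 0 0 0 0 0 -1;.04 0 0 0 0 0 -1;.04 0 0 0 0 0 -1;.04 0 0 0 0 0 -1;.04 0 0 0 0 0 -1"

```text
t: 4.9
ee_pos: [0.5418, -0.131, 0.0903]
tcp_rot: [-0.529, -0.469, 0.529, -0.469]
ft_force: [-1.9, -0.1, 1.2]
finger_gap: -0.0001
```

Call:
play_rows:
  series: ".04 0 0 0 0 0 -1;.04 0 0 0 0 0 -1;.04 0 0 0 0 0 -1;.04 0 0 0 0 0 -1;.04 0 0 0 0 0 -1;.04 0 0 0 0 0 -1;.04 0 0 0 0 0 -1;.04 0 0 0 0 0 -1"

```text
t: 5.7
ee_pos: [0.5417, -0.1309, 0.0741]
tcp_rot: [-0.529, -0.469, 0.529, -0.469]
ft_force: [-2.3, 0.3, 1.8]
finger_gap: 0.0001
```

Call:
play_rows:
  series: ".04 0 0 0 0 0 -1;.04 0 0 0 0 0 -1;.04 0 0 0 0 0 -1;.04 0 0 0 0 0 -1;.04 0 0 0 0 0 -1;.04 0 0 0 0 0 -1;.04 0 0 0 0 0 -1;.04 0 0 0 0 0 -1"

```text
t: 6.5
ee_pos: [0.542, -0.131, 0.0582]
tcp_rot: [0.529, 0.469, -0.529, 0.469]
ft_force: [-2.4, 0.5, 4.1]
finger_gap: -0.0004
```

Call:
play_rows:
  series: ".04 0 0 0 0 0 -1"

```text
t: 6.6
ee_pos: [0.5421, -0.131, 0.0563]
tcp_rot: [0.529, 0.469, -0.529, 0.469]
ft_force: [-1.9, 1.2, 4.3]
finger_gap: -0.0003
```

Call:
play_rows:
  series: ".03 0 0 0 0 0 -1"

```text
t: 6.7
ee_pos: [0.5423, -0.131, 0.0548]
tcp_rot: [0.529, 0.469, -0.529, 0.469]
ft_force: [-2.4, 1.1, 4.1]
finger_gap: 0.0
```

Call:
play_rows:
  series: ".03 0 0 0 0 0 -1"

```text
t: 6.8
ee_pos: [0.5424, -0.1311, 0.0534]
tcp_rot: [0.53, 0.469, -0.529, 0.469]
ft_force: [-2.0, 1.0, 4.0]
finger_gap: -0.0001
```

Call:
play_rows:
  series: ".02 0 0 0 0 0 -1;.02 0 0 0 0 0 -1"

```text
t: 7.0
ee_pos: [0.5426, -0.1311, 0.0515]
tcp_rot: [0.53, 0.468, -0.529, 0.469]
ft_force: [-0.2, 0.9, 3.6]
finger_gap: -0.0002
```

Call:
play_rows:
  series: ".02 0 0 0 0 0 -1;.02 0 0 0 0 0 -1"

```text
t: 7.2
ee_pos: [0.5428, -0.1311, 0.0504]
tcp_rot: [0.53, 0.468, -0.529, 0.469]
ft_force: [-3.3, 1.8, 11.9]
finger_gap: 0.0002
```

Call:
play_rows:
  series: ".008 0 0 0 0 0 -1;0 0 0 0 0 0 -1;0 0 0 0 0 0 -1"

```text
t: 7.5
ee_pos: [0.5428, -0.1311, 0.0504]
tcp_rot: [0.53, 0.468, -0.529, 0.469]
ft_force: [-2.2, 1.3, 10.0]
finger_gap: -0.0005
```

Call:
play_rows:
  series: ".01 0 0 0 0 0 -1;0 0 0 0 0 0 -1;0 0 0 0 0 0 -1"

```text
t: 7.8
ee_pos: [0.5428, -0.1312, 0.0503]
tcp_rot: [0.53, 0.468, -0.529, 0.469]
ft_force: [-3.9, 3.0, 12.5]
finger_gap: 0.0001
```

Call:
play_rows:
  series: "0 0 0 0 0 0 -1;0 0 0 0 0 0 -1;0 0 0 0 0 0 -1;0 0 0 0 0 0 -1;0 0 0 0 0 0 -1;0 0 0 0 0 0 -1;0 0 0 0 0 0 -1;0 0 0 0 0 0 -1;0 0 0 0 0 0 -1;0 0 0 0 0 0 -1;0 0 0 0 0 0 -1;0 0 0 0 0 0 -1"

```text
t: 9.0
ee_pos: [0.5428, -0.1311, 0.0503]
tcp_rot: [0.53, 0.468, -0.529, 0.469]
ft_force: [-3.9, 2.2, 12.8]
finger_gap: 0.0001
```

```bash
python3 - <<'E'
from h import *
d=grab('side','side1'); cv2.imwrite('pics/s1c.png',cv2.resize(d['frame'][170:330,220:420,::-1],(800,640))[:600])
print(env.observe()['ft_force'])
E
```

```text
[-3.3682473   1.26523964 13.41726531]
```

View pics/s1c.png

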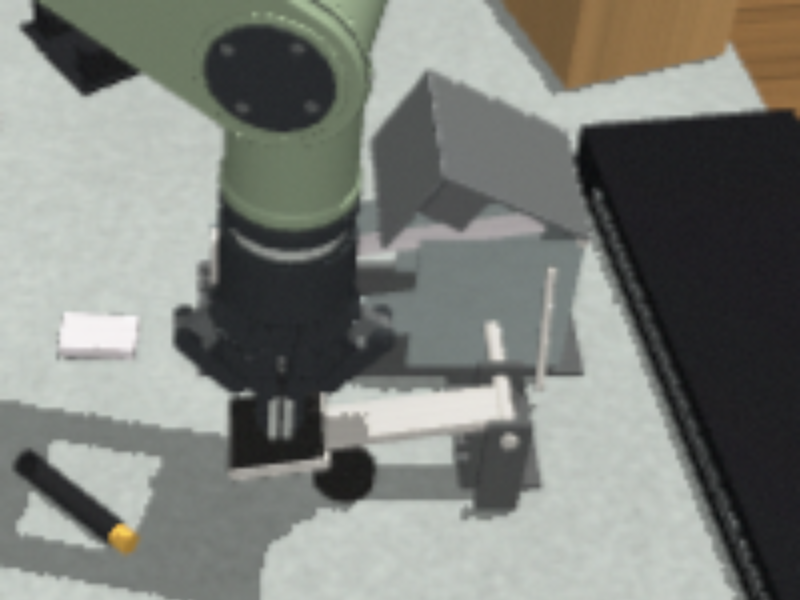

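The lid is fully up and the lever is on the stop, held for more than 1 s at about 13 N. Now I'll ease the pedal back up slowly.

Call:
play_rows:
  series: "-.02 0 0 0 0 0 -1;-.03 0 0 0 0 0 -1;-.03 0 0 0 0 0 -1;-.03 0 0 0 0 0 -1;-.03 0 0 0 0 0 -1;-.03 0 0 0 0 0 -1;-.03 0 0 0 0 0 -1;-.03 0 0 0 0 0 -1;-.03 0 0 0 0 0 -1;-.03 0 0 0 0 0 -1;-.03 0 0 0 0 0 -1;-.03 0 0 0 0 0 -1;-.03 0 0 0 0 0 -1;-.03 0 0 0 0 0 -1;-.03 0 0 0 0 0 -1;-.03 0 0 0 0 0 -1;-.03 0 0 0 0 0 -1;-.03 0 0 0 0 0 -1;-.03 0 0 0 0 0 -1;-.03 0 0 0 0 0 -1"

```text
t: 11.05
ee_pos: [0.542, -0.131, 0.078]
tcp_rot: [0.529, 0.469, -0.529, 0.469]
ft_force: [-1.8, 0.2, 2.5]
finger_gap: -0.0001
```

Call:
play_rows:
  series: "-.02 0 0 0 0 0 -1;-.02 0 0 0 0 0 -1;-.02 0 0 0 0 0 -1;-.02 0 0 0 0 0 -1;-.02 0 0 0 0 0 -1;-.02 0 0 0 0 0 -1;-.02 0 0 0 0 0 -1;-.02 0 0 0 0 0 -1;-.02 0 0 0 0 0 -1;-.02 0 0 0 0 0 -1;-.02 0 0 0 0 0 -1;-.02 0 0 0 0 0 -1;-.02 0 0 0 0 0 -1;-.02 0 0 0 0 0 -1;-.02 0 0 0 0 0 -1;-.02 0 0 0 0 0 -1;-.02 0 0 0 0 0 -1;-.02 0 0 0 0 0 -1;-.02 0 0 0 0 0 -1;-.02 0 0 0 0 0 -1"

```text
t: 13.05
ee_pos: [0.5417, -0.1309, 0.0979]
tcp_rot: [-0.529, -0.469, 0.529, -0.469]
ft_force: [0.9, -0.2, -0.1]
finger_gap: 0.0001
```

Call:
play_rows:
  series: "-.02 0 0 0 0 0 -1;-.02 0 0 0 0 0 -1;-.02 0 0 0 0 0 -1;-.02 0 0 0 0 0 -1;-.1 0 0 0 0 0 -1;-.2 0 0 0 0 0 -1;-.3 0 0 0 0 0 -1;-.3 0 0 0 0 0 -1;-.3 0 .5 0 0 0 -1;-.3 0 .5 0 0 0 -1;-.3 0 .5 0 0 0 -1;0 0 .5 0 0 0 0;0 0 0 0 0 0 0"

```text
t: 14.35
ee_pos: [0.5305, -0.2338, 0.1947]
tcp_rot: [0.53, 0.466, -0.53, 0.47]
ft_force: [-0.0, 0.6, -0.6]
finger_gap: 0.0285
```

```bash
python3 - <<'E'
from h import *
a=grab('top','top2');b=grab('side','side2')
c=lambda d,x,y,w,h,W,H: cv2.resize(d['frame'][y:y+h,x:x+w,::-1],(W,H),interpolation=cv2.INTER_CUBIC)
cv2.imwrite('pics/c2.png',np.hstack([c(a,255,130,100,100,400,400),c(b,260,180,110,110,400,400)]))
E
```

```text
(no output)
```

View pics/c2.png

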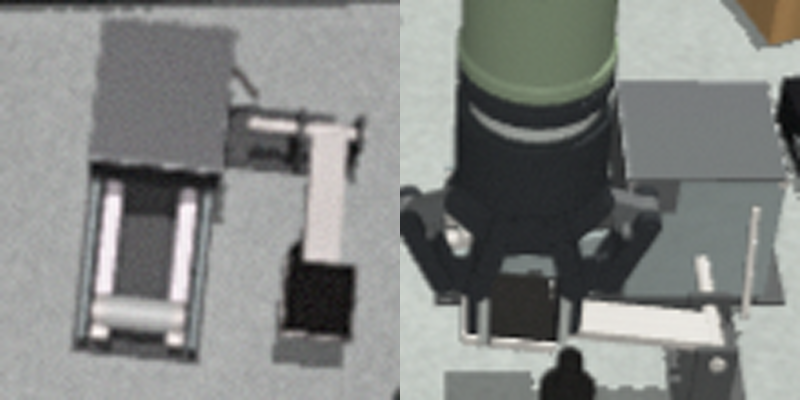

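The lid is shut, the pedal is back up, and the cell lies at the chute end, top-view crop (138,314), which is pixel (289.5,208.5). Now I'll measure it.

```bash
python3 - <<'E'
from h import *
t=load('top2');C=cloud(t)
print('depth centre',dep(t,289,208))
P=C[196:218,274:306].reshape(-1,3); fr=t['frame'][196:218,274:306].reshape(-1,3).astype(int)
th=np.radians(-7.2); ex=np.array([np.cos(th),np.sin(th)]);ey=np.array([-ex[1],ex[0]]); o=np.array([.640,-.011])
Q=np.c_[(P[:,:2]-o)@ex,(P[:,:2]-o)@ey,P[:,2]]
m=(Q[:,2]>.044)&(Q[:,2]<.062)&(abs(Q[:,1])<.034)
print(m.sum(),np.percentile(Q[m],[2,25,50,75,98],axis=0).round(4))
# pixel columns: bright cell at mid row between rail ends
g=t['frame'].mean(2)
for v in range(200,217): print(v,g[v,274:306].astype(int).tolist())
# guide outer faces
for uv in((278,204),(301,212)): print(onz(t,*uv,.045))
plan([.53,.003,.12],-7.2)
E
```

```text
depth centre [0.53846711 0.00278652 0.05149782]
208 [[-0.1205 -0.032   0.0449]
 [-0.1107 -0.0179  0.0504]
 [-0.104   0.0005  0.0536]
 [-0.0967  0.0192  0.0557]
 [-0.0892  0.0328  0.0603]]
200 [139, 120, 152, 118, 114, 211, 238, 240, 224, 135, 83, 89, 92, 90, 89, 93, 89, 88, 86, 89, 93, 85, 89, 135, 212, 237, 238, 228, 131, 99, 152, 131]
201 [130, 124, 147, 103, 115, 218, 241, 242, 228, 125, 78, 93, 90, 94, 83, 84, 91, 89, 86, 96, 91, 89, 88, 143, 231, 238, 240, 220, 127, 100, 149, 127]
202 [126, 126, 141, 95, 119, 220, 236, 237, 215, 114, 78, 81, 86, 88, 89, 86, 88, 91, 90, 87, 89, 82, 90, 149, 236, 241, 233, 201, 119, 105, 144, 117]
203 [127, 127, 145, 88, 98, 178, 193, 187, 167, 109, 96, 102, 98, 94, 99, 98, 90, 88, 90, 86, 82, 81, 96, 162, 238, 241, 237, 198, 116, 107, 139, 117]
204 [116, 135, 152, 94, 104, 168, 171, 167, 162, 152, 152, 151, 146, 142, 136, 138, 120, 121, 109, 107, 93, 93, 104, 167, 232, 236, 227, 189, 111, 113, 143, 116]
205 [123, 142, 143, 99, 143, 190, 189, 188, 184, 180, 179, 180, 175, 173, 173, 170, 164, 162, 160, 158, 152, 144, 144, 162, 183, 188, 180, 147, 1
[... 1352 characters left out ...]
9, 55, 53, 55, 57, 50, 43, 40, 47, 49, 44, 45, 47, 63, 138, 221, 240, 227, 187, 112, 122, 139, 117, 152]
215 [74, 53, 58, 76, 71, 65, 70, 69, 56, 77, 81, 83, 74, 65, 62, 53, 48, 52, 56, 52, 56, 65, 130, 207, 228, 224, 181, 118, 133, 140, 115, 157]
216 [69, 58, 58, 80, 79, 58, 53, 49, 56, 83, 95, 88, 90, 78, 82, 83, 85, 85, 81, 82, 81, 78, 97, 116, 136, 136, 121, 101, 125, 131, 114, 156]
[0.55231002 0.03604515 0.045     ]
[ 0.52625756 -0.03381066  0.045     ]
t 14.45 p [ 0.53   -0.2306  0.193 ] tooly ang -7.0 x [ 0.001 -0.    -1.   ] F [0.2 0.9 0.6] gap 0.041930380320347495
shift units [ 1.46  -0.57  -4.637]
turn units 0 [ 0.005 -0.    -0.002]
turn units 180 [-3.995e+00  3.000e-03 -0.000e+00]
```

```bash
python3 - <<'E'
from h import *
t=load('top2')
p=onz(t,289.5,207.9,.043);print(p,'local',p[:2]-[.640,-.011])
plan([p[0],p[1],.13],-7.2)
E
```

```text
[0.53983573 0.00101811 0.043     ] local [-0.10016427  0.01201811]
t 14.45 p [ 0.53   -0.2306  0.193 ] tooly ang -7.0 x [ 0.001 -0.    -1.   ] F [0.2 0.9 0.6] gap 0.041930380320347495
shift units [ 1.261 -0.37  -4.622]
turn units 0 [ 0.005 -0.    -0.002]
turn units 180 [-3.995e+00  3.000e-03 -0.000e+00]
```

Call:
play_rows:
  series: "0 -.03 -.385 0 0 0 .4;0 -.03 -.385 0 0 0 .4;0 -.03 -.385 0 0 0 .4;0 -.03 -.385 0 0 0 .4;0 -.03 -.385 0 0 0 .4;0 -.03 -.385 0 0 0 .4;0 -.03 -.385 0 0 0 .4;0 -.03 -.385 0 0 0 .4;0 -.03 -.385 0 0 0 .4;0 -.03 -.385 0 0 0 .4;0 -.03 -.385 0 0 0 .4;0 -.04 -.385 0 0 0 .4;.25 0 0 0 0 0 .4;.3 0 0 0 0 0 .4;.3 0 0 0 0 0 .4;.3 0 0 0 0 0 .4;0 0 0 0 0 0 .4;0 0 0 0 0 0 .4"

```text
t: 16.25
ee_pos: [0.5384, 0.0018, 0.1337]
tcp_rot: [-0.529, -0.47, 0.53, -0.469]
ft_force: [0.3, 0.0, 0.6]
finger_gap: 0.0602
```

```bash
python3 - <<'E'
from h import *
plan([.539,.0012,.022],-7.2)
d=grab('side','side3'); cv2.imwrite('pics/c3.png',cv2.resize(d['frame'][150:280,200:370,::-1],(680,520),interpolation=cv2.INTER_CUBIC))
E
```

```text
t 16.25 p [0.5384 0.0018 0.1337] tooly ang -6.9 x [-0.002  0.    -1.   ] F [0.3 0.  0.6] gap 0.06015522778714497
shift units [2.234 0.017 0.012]
turn units 0 [ 0.007 -0.     0.002]
turn units 180 [-3.993 -0.004 -0.   ]
```

View pics/c3.png

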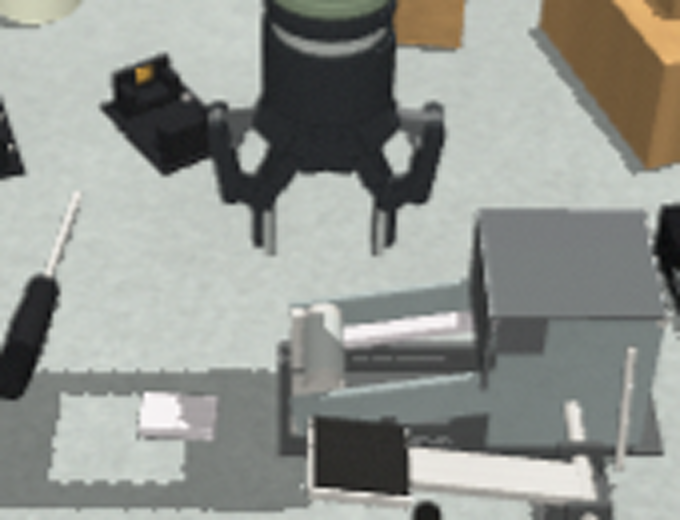

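Call:
play_rows:
  series: ".3 .017 .012 0 0 0 .4;.3 0 0 0 0 0 .4;.3 0 0 0 0 0 .4;.3 0 0 0 0 0 .4;.3 0 0 0 0 0 .4;.2 0 0 0 0 0 .4;.2 0 0 0 0 0 .4;.15 0 0 0 0 0 .4;.12 0 0 0 0 0 .4;.06 0 0 0 0 0 .4;0 0 0 0 0 0 .4"

```text
t: 17.4
ee_pos: [0.5399, 0.0006, 0.0226]
tcp_rot: [-0.529, -0.469, 0.529, -0.469]
ft_force: [0.6, 0.1, 0.1]
finger_gap: 0.06
```

Call:
play_rows:
  series: "0 0 0 0 0 0 -1;0 0 0 0 0 0 -1;0 0 0 0 0 0 -1;0 0 0 0 0 0 -1;0 0 0 0 0 0 -1;0 0 0 0 0 0 -1;0 0 0 0 0 0 -1;0 0 0 0 0 0 -1"
  grip_force: 40

```text
t: 18.2
ee_pos: [0.5406, 0.0005, 0.0235]
tcp_rot: [0.529, 0.469, -0.529, 0.469]
ft_force: [-0.2, 0.4, 5.6]
finger_gap: 0.0251
```

Call:
play_rows:
  series: "-.05 0 0 0 0 0 -1;-.1 0 0 0 0 0 -1;-.15 0 0 0 0 0 -1;-.2 0 0 0 0 0 -1;-.3 0 0 0 0 0 -1;-.3 0 0 0 0 0 -1;-.3 0 0 0 0 0 -1;-.3 0 0 0 0 0 -1;-.3 0 0 0 0 0 -1;-.3 0 0 0 0 0 -1;-.3 0 0 0 0 0 -1;0 0 0 0 0 0 -1;0 0 0 0 0 0 -1"

```text
t: 19.5
ee_pos: [0.5401, 0.0006, 0.1536]
tcp_rot: [0.529, 0.469, -0.529, 0.469]
ft_force: [0.1, 0.4, -0.7]
finger_gap: 0.0249
```

```bash
python3 - <<'E'
from h import *
d=grab('side','side4'); a=cv2.resize(d['frame'][130:250,210:350,::-1],(560,480),interpolation=cv2.INTER_CUBIC)
cv2.imwrite('pics/c4.png',a)
o,p,R=pose(); g=p+R.as_matrix()[:,0]*-.019; print(p,g,o['finger_gap'],'grasp px',proj(d,g),'dep',dep(d,*[int(x) for x in proj(d,g)]))
# holder from first pictures: tops of end walls & plate
t=load('top0');C=cloud(t);s=load('side0');S=cloud(s)
for n,K in(('top',C),('side',S)):
    c0=np.array([.457,.299]);th=np.radians(115.6);ey=np.array([np.cos(th),np.sin(th)]);ex=np.array([ey[1],-ey[0]])
    Q=np.stack([(K[...,:2]-c0)@ex,(K[...,:2]-c0)@ey],-1)
    m=(K[...,2]>.028)&(K[...,2]<.042)&(abs(Q[...,0])<.045)&(abs(Q[...,1])<.065)
    for sg in(1,-1):
        w=m&(sg*Q[...,1]>.02); print(n,sg,w.sum(),np.percentile(Q[w],[5,50,95],axis=0).round(4).tolist(), K[w].mean(0).round(4))
E
```

```text
[0.5395125  0.00068073 0.15276786] [0.53952472 0.00067937 0.17176786] 0.024472884749367308 grasp px (np.float64(281.01332085807445), np.float64(202.5892832883336)) dep [ 0.53690315 -0.01551018  0.18820722]
top 1 45 [[-0.0191, 0.0293], [0.0028, 0.0418], [0.0249, 0.0458]] [0.4419 0.3368 0.0331]
top -1 43 [[-0.0198, -0.044], [0.0034, -0.0408], [0.0256, -0.0262]] [0.4772 0.2647 0.034 ]
side 1 60 [[-0.0186, 0.0299], [0.0065, 0.0426], [0.0261, 0.0475]] [0.4437 0.3385 0.033 ]
side -1 57 [[-0.0179, -0.0442], [0.0051, -0.0406], [0.0267, -0.0245]] [0.4777 0.2663 0.0337]
```

View pics/c4.png

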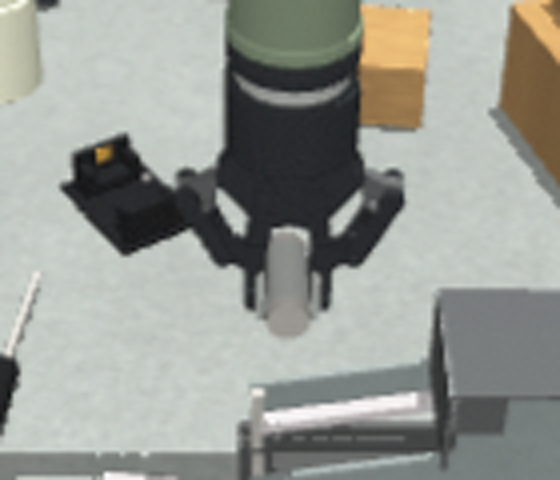

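```bash
python3 - <<'E'
from h import *
s=load('side4');S=cloud(s); g=np.array([.5397,.0006,.172])
m=np.zeros(S.shape[:2],bool); m[182:216,274:292]=True
fr=s['frame'].astype(int); m&=(fr.mean(2)>95)&(S[...,2]>.13)&(S[...,2]<.21)
ey=np.array([.122,.9925]);ex=np.array([.9925,-.122])
Q=np.c_[(S[m][:,:2]-g[:2])@ex,(S[m][:,:2]-g[:2])@ey,S[m][:,2]]
print(m.sum())
for lo in np.arange(-.045,.04,.005):
    w=(Q[:,1]>=lo)&(Q[:,1]<lo+.005)
    if w.sum(): print(lo.round(3),w.sum(),'x',Q[w,0].min().round(4),Q[w,0].max().round(4),'z',Q[w,2].min().round(4),Q[w,2].max().round(4))
plan([.459,.300,.13],25.6)
E
```

```text
317
-0.035 36 x -0.0125 0.0108 z 0.1664 0.1918
-0.03 50 x -0.0125 0.0112 z 0.162 0.1884
-0.025 18 x -0.0125 0.011 z 0.1772 0.1905
-0.02 17 x -0.0125 0.0136 z 0.1756 0.1907
-0.015 33 x -0.0173 0.0189 z 0.1607 0.1924
-0.01 50 x -0.0172 0.0192 z 0.158 0.1952
-0.005 13 x -0.01 0.0115 z 0.1807 0.1892
-0.0 15 x -0.01 0.0116 z 0.1819 0.1891
0.005 15 x -0.0099 0.0117 z 0.1828 0.1905
0.01 13 x -0.0099 0.0119 z 0.1806 0.1899
0.015 14 x -0.0098 0.012 z 0.1809 0.1891
0.02 11 x -0.0098 0.0121 z 0.1825 0.1908
0.025 15 x -0.0097 0.0122 z 0.1816 0.1901
0.03 10 x -0.0049 0.0125 z 0.179 0.1887
0.035 7 x -0.0072 0.01 z 0.1829 0.1873
t 19.55 p [0.5395 0.0007 0.1528] tooly ang -6.9 x [-0.001  0.    -1.   ] F [ 0.9 -0.4 -1.3] gap 0.024472884749367308
shift units [ 0.457 -2.319 -5.749]
turn units 0 [-0.723 -0.     0.001]
turn units 180 [3.277e+00 1.000e-03 0.000e+00]
```

The cell is held level and centred; its ends are at -35/+36 mm from the grasp. Now to above holder A.

Call:
play_rows:
  series: "0 -.165 -.413 0 0 0 -1;0 -.165 -.413 0 0 0 -1;0 -.165 -.413 0 0 0 -1;0 -.165 -.413 0 0 0 -1;0 -.165 -.413 0 0 0 -1;0 -.165 -.413 0 0 0 -1;0 -.165 -.413 0 0 0 -1;0 -.165 -.413 0 0 0 -1;0 -.165 -.413 0 0 0 -1;0 -.165 -.413 0 0 0 -1;0 -.165 -.413 0 0 0 -1;0 -.165 -.413 0 0 0 -1;0 -.165 -.413 0 0 0 -1;0 -.165 -.413 0 0 0 -1;0 0 0 -.145 0 0 -1;0 0 0 -.145 0 0 -1;0 0 0 -.145 0 0 -1;0 0 0 -.145 0 0 -1;0 0 0 -.145 0 0 -1;0 0 0 0 0 0 -1"

```text
t: 21.55
ee_pos: [0.4593, 0.3011, 0.1516]
tcp_rot: [0.375, 0.599, -0.377, 0.598]
ft_force: [0.5, 0.2, -0.7]
finger_gap: 0.0248
```

Call:
play_rows:
  series: ".3 0 0 0 0 0 -1;.4 0 0 0 0 0 -1;.4 0 0 0 0 0 -1;.3 0 0 0 0 0 -1;.1 0 0 0 0 0 -1;0 0 0 0 0 0 -1;0 0 0 0 0 0 -1"

```text
t: 22.25
ee_pos: [0.4608, 0.3018, 0.0785]
tcp_rot: [0.377, 0.598, -0.376, 0.599]
ft_force: [-0.5, -0.3, -0.1]
finger_gap: 0.0249
```

```bash
python3 - <<'E'
from h import *
plan([.4595,.3015,.04],25.6)
a=grab('top','top5');b=grab('side','side5')
c=lambda d,x,y,w,h,W,H: cv2.resize(d['frame'][y:y+h,x:x+w,::-1],(W,H),interpolation=cv2.INTER_CUBIC)
cv2.imwrite('pics/c5.png',np.hstack([c(a,155,200,80,80,400,400),c(b,195,110,100,100,400,400)]))
E
```

```text
t 22.25 p [0.4608 0.3018 0.0785] tooly ang 25.7 x [ 0.001  0.001 -1.   ] F [-0.5 -0.3 -0.1] gap 0.024889272487850014
shift units [ 0.77  -0.027 -0.006]
turn units 0 [ 0.002  0.    -0.002]
turn units 180 [-3.998e+00  2.000e-03  0.000e+00]
```

View pics/c5.png

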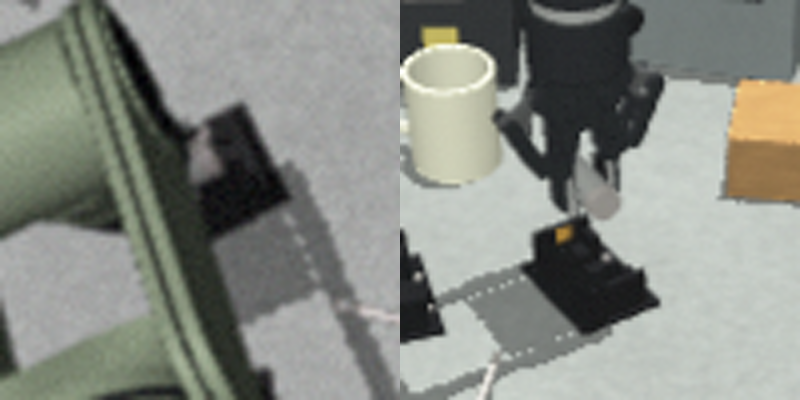

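```bash
python3 - <<'E'
from h import *
for n in('top0','side0','side5'):
    K=cloud(load(n)); c0=np.array([.460,.3015]);th=np.radians(115.6);ey=np.array([np.cos(th),np.sin(th)]);ex=np.array([ey[1],-ey[0]])
    Q=np.stack([(K[...,:2]-c0)@ex,(K[...,:2]-c0)@ey],-1); z=K[...,2]
    near=(abs(Q[...,0])<.06)&(abs(Q[...,1])<.07)
    m=near&(z>.019)&(z<.029)&(abs(Q[...,1])<.036)&(abs(Q[...,1])>.018)
    print(n,'ribs',np.histogram(Q[m][:,0],np.arange(-.03,.031,.004))[0])
    w=near&(z>.030)&(z<.040)
    for sg in(1,-1):
        ww=w&(sg*Q[...,1]>.034); print('  wall',sg,ww.sum(),'ex',np.percentile(Q[ww][:,0],[3,97]).round(4),'ey',np.percentile(Q[ww][:,1],[5,50,95]).round(4)) if ww.sum() else 0
    pl=near&(z>-.01)&(z<.02)&(load(n)['frame'].max(2)<60); Pq=Q[pl]; print('  plate ex',np.percentile(Pq[:,0],[2,98]).round(4),'ey',np.percentile(Pq[:,1],[2,98]).round(4))
E
```

```text
top0 ribs [ 0  8 13  5  0  0  0  1  1  1  1 10 11  2  0]
  wall 1 36 ex [-0.0252  0.022 ] ey [0.0384 0.0416 0.0448]
  wall -1 39 ex [-0.0235  0.0237] ey [-0.045  -0.0421 -0.0384]
  plate ex [-0.0332  0.0301] ey [-0.0452  0.0405]
side0 ribs [0 5 9 4 2 0 0 0 0 0 0 8 3 5 0]
  wall 1 43 ex [-0.0231  0.0236] ey [0.0384 0.0425 0.0468]
  wall -1 45 ex [-0.0223  0.0241] ey [-0.0457 -0.042  -0.0369]
  plate ex [-0.0327  0.0317] ey [-0.0474  0.0414]
side5 ribs [ 0  1 12  9  0  0  0  0  0  0  0  6  6  5  0]
  wall 1 44 ex [-0.0247  0.024 ] ey [0.0365 0.0417 0.0483]
  wall -1 42 ex [-0.0224  0.0237] ey [-0.0444 -0.0411 -0.0368]
  plate ex [-0.0332  0.0306] ey [-0.0482  0.0432]
```

Call:
play_rows:
  series: ".2 0 0 0 0 0 -1;.25 0 0 0 0 0 -1;.25 0 0 0 0 0 -1;.15 0 0 0 0 0 -1;.1 0 0 0 0 0 -1;.1 0 0 0 0 0 -1;.06 0 0 0 0 0 -1;.06 0 0 0 0 0 -1;.05 0 0 0 0 0 -1;.04 0 0 0 0 0 -1;0 0 0 0 0 0 -1"

```text
t: 23.45
ee_pos: [0.4601, 0.3015, 0.0148]
tcp_rot: [0.376, 0.599, -0.376, 0.599]
ft_force: [-0.2, 0.0, -0.7]
finger_gap: 0.0244
```

```bash
python3 - <<'E'
from h import *
plan([.460,.3015,.008],25.6)
E
```

```text
t 23.45 p [0.4601 0.3015 0.0148] tooly ang 25.7 x [-0. -0. -1.] F [-0.2  0.  -0.7] gap 0.024411814534044757
shift units [ 0.135 -0.001 -0.002]
turn units 0 [0.002 0.    0.   ]
turn units 180 [-3.998 -0.     0.   ]
```

Call:
play_rows:
  series: ".03 0 0 0 0 0 -1;.03 0 0 0 0 0 -1;.03 0 0 0 0 0 -1;0 0 0 0 0 0 -1"

```text
t: 23.85
ee_pos: [0.46, 0.3014, 0.0101]
tcp_rot: [0.376, 0.599, -0.376, 0.599]
ft_force: [0.2, -0.4, -1.7]
finger_gap: 0.0247
```

Call:
play_rows:
  series: ".02 0 0 0 0 0 -1;0 0 0 0 0 0 -1"

```text
t: 24.05
ee_pos: [0.4601, 0.3015, 0.0093]
tcp_rot: [0.376, 0.599, -0.376, 0.599]
ft_force: [0.4, 0.3, -1.2]
finger_gap: 0.0249
```

Call:
play_rows:
  series: ".02 0 0 0 0 0 -1;0 0 0 0 0 0 -1"

```text
t: 24.25
ee_pos: [0.4601, 0.3015, 0.0083]
tcp_rot: [0.376, 0.599, -0.376, 0.599]
ft_force: [-0.3, 0.9, -0.9]
finger_gap: 0.0249
```

Call:
play_rows:
  series: ".015 0 0 0 0 0 -1;0 0 0 0 0 0 -1"

```text
t: 24.45
ee_pos: [0.4603, 0.3015, 0.0077]
tcp_rot: [0.376, 0.599, -0.376, 0.599]
ft_force: [0.1, -0.1, -1.7]
finger_gap: 0.025
```

Call:
play_rows:
  series: ".02 0 0 0 0 0 -1;0 0 0 0 0 0 -1"

```text
t: 24.65
ee_pos: [0.4603, 0.3015, 0.0075]
tcp_rot: [0.376, 0.599, -0.376, 0.599]
ft_force: [-2.3, -1.2, 5.9]
finger_gap: 0.0248
```

Call:
play_rows:
  series: "0 0 0 0 0 0 -.3;0 0 0 0 0 0 -.2;0 0 0 0 0 0 -.1;0 0 0 0 0 0 0;0 0 0 0 0 0 .1;0 0 0 0 0 0 .2;0 0 0 0 0 0 .2;0 0 0 0 0 0 .2;-.05 0 0 0 0 0 .2;-.1 0 0 0 0 0 .2;-.2 0 0 0 0 0 .2;-.3 0 0 0 0 0 .2;-.4 0 0 0 0 0 .2;-.5 0 0 0 0 0 .2;-.5 0 0 0 0 0 .2;-.5 0 0 0 0 0 .2;-.5 0 0 0 0 0 .2;0 0 0 0 0 0 .2"

```text
t: 26.45
ee_pos: [0.4635, 0.3031, 0.1652]
tcp_rot: [0.379, 0.597, -0.373, 0.601]
ft_force: [0.1, -0.5, 0.4]
finger_gap: 0.0509
```

Call:
play_rows:
  series: "0 .4 .4 0 0 0 .2;0 .4 .4 0 0 0 .2;0 .4 .4 0 0 0 .2;0 .4 .4 0 0 0 .2;0 .4 .4 0 0 0 .2;0 .4 .4 0 0 0 .2;0 0 .4 0 0 0 .2;0 0 .4 0 0 0 .2;0 0 .4 0 0 0 .2;0 0 0 0 0 0 .2;0 0 0 0 0 0 .2"

```text
t: 27.55
ee_pos: [0.646, 0.1907, 0.1592]
tcp_rot: [0.377, 0.599, -0.377, 0.598]
ft_force: [-1.5, 0.8, 0.8]
finger_gap: 0.0511
```

```bash
python3 - <<'E'
from h import *
print(env.observe()['ee_pos'])
a=grab('top','top6');b=grab('side','side6')
c=lambda d,x,y,w,h,W,H: cv2.resize(d['frame'][y:y+h,x:x+w,::-1],(W,H),interpolation=cv2.INTER_CUBIC)
cv2.imwrite('pics/c6.png',np.hstack([c(b,0,0,560,420,400,300),c(b,205,150,80,60,400,300)]))
K=cloud(b); c0=np.array([.460,.3015]);th=np.radians(115.6);ey=np.array([np.cos(th),np.sin(th)]);ex=np.array([ey[1],-ey[0]])
Q=np.stack([(K[...,:2]-c0)@ex,(K[...,:2]-c0)@ey],-1)
m=(b['frame'].min(2)>85)&(abs(Q[...,0])<.025)&(abs(Q[...,1])<.05)&(K[...,2]>.02)&(K[...,2]<.06)
print(m.sum(),np.percentile(np.c_[Q[m],K[m][:,2]],[3,50,97],axis=0).round(4))
# bystander change between first and last side picture
d=cv2.absdiff(load('side0')['frame'],b['frame']).max(2)>60
k,l,st,ce=cv2.connectedComponentsWithStats(d.astype(np.uint8)); print([(s[:4].tolist(),int(s[4])) for s in st[1:] if s[4]>25])
E
```

```text
[0.64598795 0.19066892 0.15918291]
166 [[-0.014  -0.0328  0.0293]
 [-0.0046 -0.0005  0.0387]
 [ 0.0146  0.0438  0.0444]]
[([0, 0, 73, 185], 5679), ([90, 0, 5, 11], 33), ([136, 0, 210, 159], 10119), ([87, 14, 12, 40], 221), ([61, 81, 78, 120], 5474), ([0, 143, 43, 96], 1397), ([32, 161, 12, 9], 26), ([233, 165, 17, 17], 150), ([0, 189, 146, 231], 14269), ([211, 195, 107, 43], 1845), ([76, 208, 140, 44], 3281), ([73, 248, 34, 48], 688), ([36, 276, 4, 30], 35)]
```

View pics/c6.png

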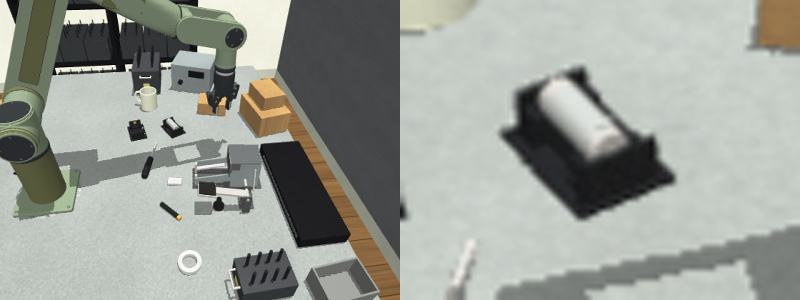

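```bash
python3 -c "
from cell import env
print(env.hand_in())"
```

```text
the job is handed in; nothing more can be done
None
```

The job is done and handed in at about 28 s, with the released cell lying in the holder farthest from the base.

- **Pedal:** I pressed it about 47 mm, until the lever met the rubber stop, and held it for more than a second at about 13 N. The highest reading I saw was 13.4 N, though forces were only read at the end of each move. A picture showed the lid fully up. I then eased the pedal back up at 10–15 mm/s, and the last picture of the dispenser showed the lid shut.
- **Cell:** I picked it from the chute end and carried it level to holder A at (0.460, 0.3015). I lowered it until the force showed contact, at 5.9 N and the expected height, then let go and backed away.
- **Last checks:**
  - The cell lies between the ribs and end walls, with its top about 39 mm high (40 mm expected).
  - Comparing the first and last side views, the larger changes I could place were the arm, its shadow and the filled holder. I saw no sign that the rubber stop or anything else on the bench had moved.
  - No check failed or disagreed.

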